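Open the altar lantern whose cap may be threaded either way

ROBOT

A 6-joint arm with a two-finger parallel gripper is mounted at the origin on the work surface. World frame = base frame: x ahead of the robot, y to its left, z up, the work surface at z = 0. Lengths are in m, angles in degrees, forces in N, time in s.
With the tool pointing down it reaches from about 0.3 to 0.75 m from the base axis. Payload 8.5 kg.
Tool frame: the origin (TCP) lies between the finger pads; the fingertips stand 17 mm ahead of it and the grasp point (between the pads) lies 2 mm behind it; z points along the fingers, y is the direction in which the jaws open and shut (so a half turn about z gives the same grasp; the last joint's range is limited). The gripper opens to 85 mm and grips with 20 to 120 N. Pads are 22 mm wide; open, the fingers measure 114 mm over their backs; the gripper's body (76 mm by 85 mm) begins 54 mm behind the grasp point. The pads swing forward as they close: fully open they stand 13 mm farther back than shut.
Start: joints at [53.784, 21.807, 74.336, -0, 83.858, -12.336], TCP at [0.223, 0.503, 0.248] pointing down, gripper open.
Joint ranges: [-178.18, 178.18], [-50.72, 133.34], [12.68, 142.11], [-81.47, 261.47], [9.98, 163.14], [-165.26, 165.26]. Speed limits (degrees/s): [136.94, 136.94, 180, 180, 180, 180].

INTERFACE

Orientations are given as a 3x3 rotation matrix whose columns are the frame's x, y, z axes.
In Python, from rig import readout, eyes, env gives the robot as it stands.
- The arm moves only by the tool arm_command, never from a script. Its argument "rows" is text: rows parted by semicolons, each of 7 numbers parted by spaces: the closure, from 0 (fully open) to 1 (shut), then the shift along the tool's x, y, z in mm, then the turn, a rotation vector about the tool's x, y, z in degrees. In form: grip dx dy dz rx ry rz; .... A call has 1 to 5 rows; each row shifts and turns the commanded pose from where the row before left it, along the tool's axes as they then stand; what a row does not reach is not made up. A row lasts 1/12 s, in which the tool goes at most 41.7 mm and 7.16 degrees, less where a joint would pass 70% of its speed; a pose out of reach is approached as far as the arm can. A call with a gripper value outside its range is refused whole. The fingers move at their own pace and stop on an object; "squeeze" is the grip in N (left out, the last holds). Time passes only in rows, so rows that do not move let the fingers close. It gives the time, the measured TCP pose, the force and the opening at its end, in the units of the state.
- readout.observe(): the state, without advancing time (a new reading comes with each control period).
- eyes.get_image(name): name is "scene" or "top" or "wrist"; returns the picture (480x640x3 uint8, red, green, blue); there is no depth.
- eyes.camera_model(name): a dict with "mtx" (3x3 intrinsics, pixels), "view" (4x4, takes a point from world to camera coordinates). Camera axes: x right, y up, looking along -z (the intrinsics and any distortion apply to the point x, -y, -z); pixel columns grow to the right and rows downward; lengths in m; the calibration is good to about 2 mm. A picture is of the moment at which its call begins: read the wrist's pose just before it. camera_model takes no time and is no camera call; for the wrist camera it gives the pose at the moment of the call.
- env.close_job(): hands the job in, once; it reports no verdict.
The state is a dict: "time_s": time; "q": joint angles; "qvel": joint speeds; "joint_efforts": joint torques, N m; "position": TCP position; "tool_rot": TCP orientation; "ft_force": force on the tool from outside, world axes, zero at the start; "wrist_torque": the same for the moment, N m; "grip_width": finger opening in m.
Only numpy, scipy, OpenCV 4.12 (cv2) and the standard library are available. Lean on these libraries where they do the work, as an engineer would, in place of code of your own. Each camera call takes 0.05 s, during which the arm holds its last target. There are 200 camera calls.

TASK

The bulb has failed in one of the two altar lanterns, the one with the spare bulb laid in front of it (on the robot's side). See that the brass toggle switch is off before touching that lantern's cap; then unscrew the cap - its thread may be right-handed or left-handed, so find by trying which way it loosens - lift it straight off and keep holding it upright in the gripper, at least 6 cm above its seat, when you finish, so that the bulb can be changed. Leave the other lantern's cap and everything else on the shelf as they are.

Things in the scene. Friction and masses are not known exactly. Their poses are not given: they have to be found in the camera images.
- shelf: Black lacquered pine shelf board lying on the table, 540 (x) x 1160 (y) x 18 mm thick; origin at the centre of its underside. Fixed. Everything stands on its top, 18 mm above the table. Its x axis points away from the robot, turned by up to about 6 degrees.
- lantern: The lantern to open (spare bulb 105 to 125 mm in front of it): hexagonal altar lantern fixed to the shelf, bronze base 112 mm across, paper panes, bronze roof 140 mm across (152 with its upturned hooks). Origin at the centre of its underside, z up. The roof's flat top, 62 mm wide, lies 150 mm above the origin and carries the cap; the roof slopes down from it.
- lantern_seat (a point): Centre of the flat roof top of the lantern to open; the seated cap's origin lies here within 2 mm. Under the cap, a 14 mm high neck with three short coarse thread flights holds the cap's three lugs. The thread is right-handed in some starts (loosens counter-clockwise from above, yaw growing), left-handed in others; nothing visible shows which.
- cap: Brass screw cap of the lantern to open, 80 to 155 g. Origin at the centre of its underside, z up its axis; at the start its x axis is within 2 degrees of the lantern's. Upwards: fluted upright drum 48 mm in diameter, 36 mm high (grip here at any yaw; solid from 16 mm up, hollow below), lotus collar 35 mm wide up to 45 mm, jewel 26 mm wide tapering up to 71 mm.
- cap_grip (a point): Point on the cap's axis 27 mm above its underside: the height to grip its drum. Turned the tight way the cap stops within about 5 degrees. Turned the loose way it goes easily with no rise needed, lifts free from 35 degrees on (a sixth of a turn is best) and stops at about 73 degrees. Before 35 degrees it cannot be pulled off.
- twin: The other lantern of the pair, alike in every way, fixed to the shelf 360 to 500 mm to the side, with no bulb in front of it. Not to be opened. Origin as for the lantern.
- twin_cap: The other lantern's cap, alike; leave it alone. Origin at the centre of its underside.
- switch: Cherrywood switch box with a brass plate, 84 (x) x 56 (y) x 31.5 mm high, fixed to the shelf near the middle of its front; origin at the centre of its underside. The toggle swings along the box's x axis, which points away from the robot within about 20 degrees.
- toggle (a joint): Angle of the brass toggle lever on the switch box, rad: +0.42 is ON, leaning along the box's +x (away from the robot); -0.42 is OFF, leaning along -x (towards the robot). It snaps past upright (0) to rest at either end; under 1 N at the tip throws it. Its pivot is 31.5 mm straight above the box's origin; the lever is 8 mm thick with a 13 mm ball end.
- toggle_tip (a point): Centre of the ball at the end of the toggle lever, 31 mm from the pivot.
- spare_bulb: Spare candle bulb lying in a shallow open carton 52 (x) x 86 (y) x 14 mm (bulb up to 36 mm high), in front of the lantern to open, long side across. Loose; leave alone. Origin at the centre of its underside.
- censer: Squat bronze censer on three legs, lion handles on its two sides, 112 mm wide (150 over the lions), 78 mm high, loose, behind the switch. Leave alone. Origin at the centre of its underside.
- figure: Gilt resin seated figure on a lotus base 104 mm wide, 172 mm high (188 with its halo), loose, at the middle of the back. Leave alone. Origin at the centre of its underside.
- vase_left: White porcelain vase 72 mm wide, 136 mm high, loose, at the robot's left. Leave alone. Origin at the centre of its underside.
- vase_right: Its pair, at the robot's right. Leave alone. Origin at the centre of its underside.
- stick_box: Cherrywood incense-stick box with a sliding lid, 205 (x) x 52 x 42 mm, loose, at the left. Leave alone. Origin at the centre of its underside.
- bell: Brass bowl bell 80 mm wide on a round dark-red stand 84 mm wide, 70 mm high together, loose, at the right. Leave alone. Origin at the centre of its underside.
- rice_cup: Brass footed rice-offering cup, 58 mm wide, 63 mm high, loose, at the back. Leave alone. Origin at the centre of its underside.
Things that resemble listed ones, but are neither listed nor needed, are in the scene too. Leave any black or orange look-alike of the cap alone.

How it is judged:
By the outcome, as a careful person would: the job done as asked, in the order asked, and still so for the second after the job is handed in, while the arm keeps its last pose, push and grip.
It also fails if it takes over 64 s, if anything falls off the work surface, if the arm or the gripper's body presses on something with over 40 N, if the wrist force passes 120 N, or if a joint passes its speed limit or range.

## Working session

There is one attempt and no reset: what is moved stays moved. The work goes in short steps, Python scripts to look and compute and a tool call to move; the robot and the scene stay as the last step left them, time stands still between calls to the robot, and variables do not carry over. Pictures are saved under pics/ and viewed, about 8 in all and at most 12, crops included, and the job is handed in when it is done.

Besides the shell and the picture viewer there is one more tool, called after "Emit:" as a command line: name --argument value ..., lists and objects as JSON in quotes. arm_command: Moves the arm, as the interface text tells. Its arguments: {"type":"object","properties":{"rows":{"type":"string"},"squeeze":{"type":"number"}},"required":["rows"]}

```bash
mkdir -p pics
cat > h.py <<'E'
import numpy as np, cv2
from rig import readout, eyes, env
def shot(n,f):
    im=eyes.get_image(n); cv2.imwrite('pics/'+f,im[:,:,::-1]); return im
def ray(n,u,v,m=None):
    m=m or eyes.camera_model(n); V=np.array(m['view']); K=np.array(m['mtx'])
    d=np.linalg.inv(K)@[u,v,1]; d=V[:3,:3].T@(d*[1,-1,-1]); c=-V[:3,:3].T@V[:3,3]
    return c,d/np.linalg.norm(d)
def plane(n,u,v,z,m=None):
    c,d=ray(n,u,v,m); return c+d*(z-c[2])/d[2]
def proj(n,p,m=None):
    m=m or eyes.camera_model(n); V=np.array(m['view']); q=V[:3,:3]@p+V[:3,3]; q=np.array(m['mtx'])@(q*[1,-1,-1]); return q[:2]/q[2]
def tri(n1,a,n2,b):
    c1,d1=ray(n1,*a);c2,d2=ray(n2,*b)
    s=np.linalg.lstsq(np.c_[d1,-d2],c2-c1,rcond=None)[0]
    p,q=c1+d1*s[0],c2+d2*s[1]; return (p+q)/2,np.linalg.norm(p-q)
E
python3 - <<'E'
from h import *
shot('top','top0.png');shot('scene','sc0.png')
for n in('top','scene'):
    m=eyes.camera_model(n);print(n,m.keys(),np.round(ray(n,320,240)[0],3),np.round(ray(n,320,240)[1],3),np.array(m['mtx'])[0,0])
print(readout.observe())
E
```

```text
top dict_keys(['mtx', 'view']) [0.356 0.    1.063] [ 0.188 -0.016 -0.982] 434.9550897341265
scene dict_keys(['mtx', 'view']) [1.391 0.302 1.221] [-0.622 -0.223 -0.75 ] 620.7198925683216
{'time_s': 0.1, 'q': array([ 5.37842952e+01,  2.18384788e+01,  7.43795822e+01,  2.46470194e-04,
        8.38589134e+01, -1.23360718e+01]), 'qvel': array([ 0.03551096,  0.02290736, -0.22357103, -0.14719986,  0.08739207,
        0.04891915]), 'joint_efforts': array([ 2.58858927e-03, -4.49225700e+01, -2.31658351e+01, -2.53485205e-04,
        3.63535015e-03,  1.43960688e-05]), 'position': array([0.22250593, 0.5027166 , 0.24776574]), 'tool_rot': array([[-9.14397610e-01,  4.04816471e-01, -7.97201034e-04],
       [ 4.04817151e-01,  9.14397017e-01, -1.08137181e-03],
       [ 2.91201125e-04, -1.31152445e-03, -9.99999098e-01]]), 'ft_force': array([-0.20534441, -0.49240643, -0.47177952]), 'wrist_torque': array([ 0.05483176, -0.01330624,  0.02083264]), 'grip_width': 0.08521497538682687}
```

View pics/top0.png

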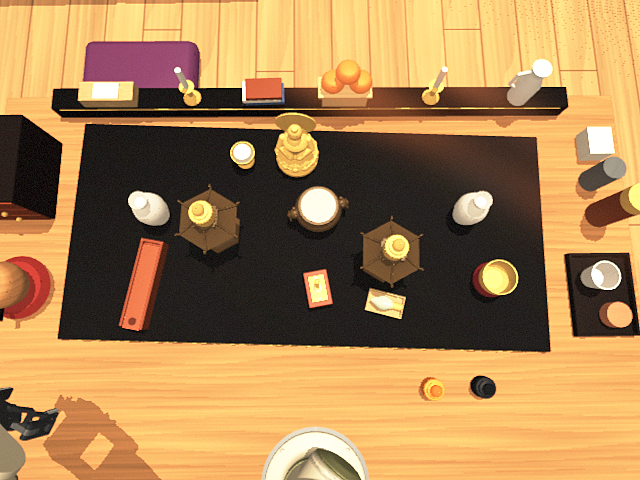

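View pics/sc0.png

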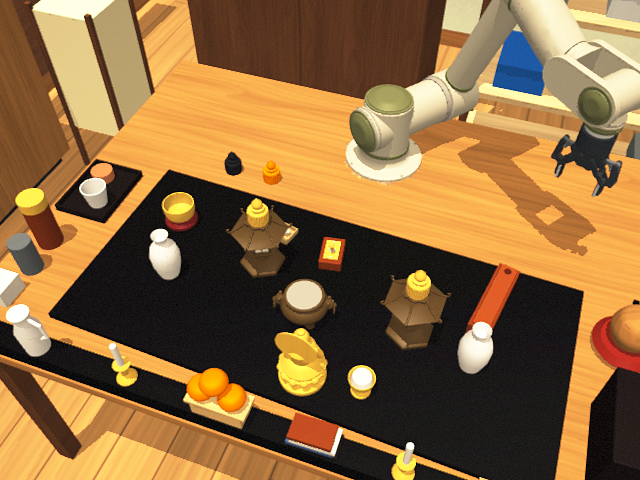

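The top view shows the two candidate lanterns, with caps at (201,212) and (397,247). The bulb carton at (385,303) lies in front of the right one, so the right one is the target. The switch is at (318,288). I'll confirm all this in one enlarged crop.

Run:
```python
from h import *
a=cv2.imread('pics/top0.png')[200:330,280:440]; b=cv2.imread('pics/sc0.png')[185:285,220:360]
a=cv2.resize(a,(800,650)[:2],interpolation=cv2.INTER_CUBIC)
a=cv2.resize(cv2.imread('pics/top0.png')[225:325,290:430],None,fx=4,fy=4,interpolation=cv2.INTER_CUBIC)[:, :400+160]
c=cv2.resize(cv2.imread('pics/top0.png')[210:325,295:445],None,fx=2.6,fy=2.6,interpolation=cv2.INTER_CUBIC)
d=cv2.resize(b,None,fx=2.8,fy=2.8,interpolation=cv2.INTER_CUBIC)
o=np.zeros((300+285,800,3),np.uint8)
o[:c.shape[0],:c.shape[1]]=c
o[c.shape[0]:c.shape[0]+d.shape[0],:d.shape[1]]=d
s=cv2.resize(cv2.imread('pics/top0.png')[265:312,298:338],None,fx=8,fy=6,interpolation=cv2.INTER_CUBIC)
o[:s.shape[0],410:410+s.shape[1]]=s
s=cv2.resize(cv2.imread('pics/sc0.png')[232:275,312:352],None,fx=7,fy=6,interpolation=cv2.INTER_CUBIC)
o[300:300+s.shape[0],410:410+s.shape[1]]=s
cv2.imwrite('pics/c1.png',o)
# yellow masks
for n,f,(x0,y0,x1,y1) in(('top','top0.png',(375,225,420,265)),('scene','sc0.png',(240,190,275,230))):
    h=cv2.cvtColor(cv2.imread('pics/'+f),cv2.COLOR_BGR2HSV)
    m=cv2.inRange(h,(18,120,120),(35,255,255));k=np.zeros_like(m);k[y0:y1,x0:x1]=m[y0:y1,x0:x1]
    l=cv2.connectedComponentsWithStats(k);print(n,l[2][1:][l[2][1:,4]>20],l[3][1:][l[2][1:,4]>20])
```

```text
top [[384 235  12  25  45]
 [398 235  12  24  41]
 [391 238  15  15 143]
 [388 242  15  14  38]] [[388.55555556 247.35555556]
 [404.29268293 247.02439024]
 [398.66433566 244.44755245]
 [393.28947368 250.71052632]]
scene [[244 190  12   4  23]
 [258 190  17   4  37]
 [246 198  23  30 511]] [[250.08695652 190.91304348]
 [267.86486486 190.94594595]
 [257.32093933 213.53424658]]
```

View pics/c1.png

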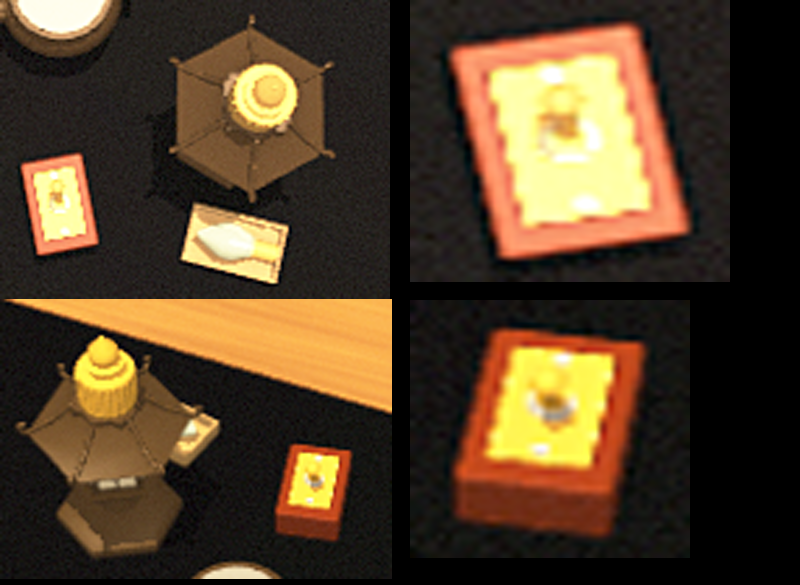

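Run:
```python
from h import *
np.set_printoptions(precision=4,suppress=True)
print('ball',tri('top',(317,281.7),'scene',(332.4,245.8)))
cs=[plane('top',298+(x-410)/8,265+y/6,.0475) for x,y in((452,47),(632,25),(690,235),(505,260))]
print('box',cs); c=np.mean(cs,0); ax=(cs[0]+cs[1]-cs[2]-cs[3])/2; print(c,np.linalg.norm(ax),np.degrees(np.arctan2(ax[1],ax[0])))
u=ax/np.linalg.norm(ax)
for s in(.42,-.42):
    p=np.r_[c[:2],.0495]+.031*(np.sin(s)*u+np.cos(s)*np.array([0,0,1])); print(s,p,proj('top',p),proj('scene',p))
print('jewel',tri('top',(398.8,243.8),'scene',(256.8,203.2)))
print('drumtop', plane('top',396.5,247.7,.204), 'jewel pl',plane('top',398.8,243.8,.230))
# roof hooks (z~?) opposite corners
H=[(250,20),(329,66),(327,154),(252,197),(173,150),(176,62)]
P=np.array([plane('top',295+x/2.6,210+y/2.6,.13) for x,y in H]);print(P.mean(0),np.linalg.norm(P[:3]-P[3:],axis=1))
t=[plane('top',397-397+201,212,.204)];print('twin',t)
print('bulb',plane('top',385,303,.03),'censer',plane('top',319,205,.09),'bell',plane('top',496,278,.08))
```

```text
ball (array([ 0.448 , -0.0064,  0.0741]), np.float64(0.004546127389028881))
box [array([0.4722, 0.0232, 0.0475]), array([ 0.4804, -0.0297,  0.0475]), array([ 0.3987, -0.0455,  0.0475]), array([0.3897, 0.0081, 0.0475])]
[ 0.4352 -0.011   0.0475] 0.08353630092925934 10.626099006997036
0.42 [ 0.4477 -0.0086  0.0778] [317.0146 281.9716] [330.6982 244.4097]
-0.42 [ 0.4228 -0.0133  0.0778] [319.1787 292.9579] [332.2321 236.7747]
jewel (array([ 0.5077, -0.1679,  0.2225]), np.float64(0.0022256900654583148))
drumtop [ 0.5035 -0.1677  0.204 ] jewel pl [ 0.5067 -0.1675  0.23  ]
[ 0.5081 -0.1712  0.13  ] [0.1502 0.1511 0.1468]
twin [array([0.5799, 0.2263, 0.204 ])]
bulb [ 0.4011 -0.1691  0.03  ] censer [ 0.6244 -0.0147  0.09  ] bell [ 0.453  -0.4161  0.08  ]
```

The toggle's measured ball (0.448, -0.006) matches ON (predicted pixel 317,282). The target cap is at about (0.506, -0.168). I'll take the closed gripper behind the toggle first.

Emit:
arm_command --rows "1 0 0 0 0 0 -6.9;1 0 0 0 0 0 -6.9;1 0 0 0 0 0 -6.9;1 0 0 0 0 0 -6.9;1 0 0 0 0 0 -6.9"

```text
time_s: 0.52
position: [0.2226, 0.5028, 0.2479]
tool_rot: [[-0.982, -0.19, -0.001], [-0.19, 0.982, -0.001], [0.001, -0.001, -1.0]]
ft_force: [1.0, 0.1, 0.2]
grip_width: 0.0256
```

Emit:
arm_command --rows "1 -12.3 -38.9 0 0 0 0;1 -12.3 -38.9 0 0 0 0;1 -12.3 -38.9 0 0 0 0;1 -12.3 -38.9 0 0 0 0;1 -12.3 -38.9 0 0 0 0"

```text
time_s: 0.93
position: [0.3191, 0.3213, 0.2481]
tool_rot: [[-0.983, -0.185, -0.0], [-0.185, 0.983, -0.0], [0.0, -0.0, -1.0]]
ft_force: [1.2, 0.8, -0.5]
grip_width: 0.0001
```

Emit:
arm_command --rows "1 -12.3 -38.9 0 0 0 0;1 -12.3 -38.9 0 0 0 0;1 -12.3 -38.9 0 0 0 0;1 -12.3 -38.9 0 0 0 0;1 -12.3 -38.9 0 0 0 0"

```text
time_s: 1.35
position: [0.4156, 0.1413, 0.2483]
tool_rot: [[-0.983, -0.184, -0.0], [-0.184, 0.983, 0.0], [0.0, 0.0, -1.0]]
ft_force: [1.9, 0.7, -0.5]
grip_width: 0.0004
```

Emit:
arm_command --rows "1 -12.3 -38.9 0 0 0 0;1 -12.3 -38.9 0 0 0 0;1 -12.3 -38.9 0 0 0 0;1 -12.3 -38.9 0 0 0 0;1 0 0 0 0 0 0"

```text
time_s: 1.77
position: [0.4948, -0.0061, 0.2476]
tool_rot: [[-0.984, -0.179, 0.0], [-0.179, 0.984, -0.001], [0.0, -0.001, -1.0]]
ft_force: [-1.7, 1.1, -1.0]
grip_width: 0.0005
```

Emit:
arm_command --rows "1 0 6 33 0 0 0;1 0 0 33 0 0 0;1 0 0 33 0 0 0;1 0 0 33 0 0 0;1 0 0 34 0 0 0"

```text
time_s: 2.18
position: [0.4909, 0.0054, 0.081]
tool_rot: [[-0.983, -0.184, 0.0], [-0.184, 0.983, -0.0], [-0.0, -0.0, -1.0]]
ft_force: [0.9, 0.3, -0.5]
grip_width: 0.0
```

Emit:
arm_command --rows "1 0 0 0 0 0 0;1 0 0 0 0 0 0"

```text
time_s: 2.35
position: [0.4907, 0.0054, 0.0819]
tool_rot: [[-0.983, -0.184, -0.003], [-0.184, 0.983, 0.001], [0.003, 0.001, -1.0]]
ft_force: [0.4, 0.8, 1.3]
grip_width: -0.0002
```

Run:
```python
from h import *
o=readout.observe();print(o['position'],o['ft_force'])
a=shot('wrist','w1.png');b=shot('top','t1.png')[:,:,::-1]
c=cv2.resize(b[230:330,270:400],(520,400),interpolation=cv2.INTER_CUBIC)
w=cv2.resize(a[:,:,::-1],(400,300))
s=np.zeros((400,800,3),np.uint8);s[:,:400]=c[:,:400];s[:300,400:]=w
cv2.imwrite('pics/c2.png',s)
```

```text
[0.49069441 0.00537547 0.08187693] [0.38914202 0.80000743 1.26868404]
```

View pics/c2.png

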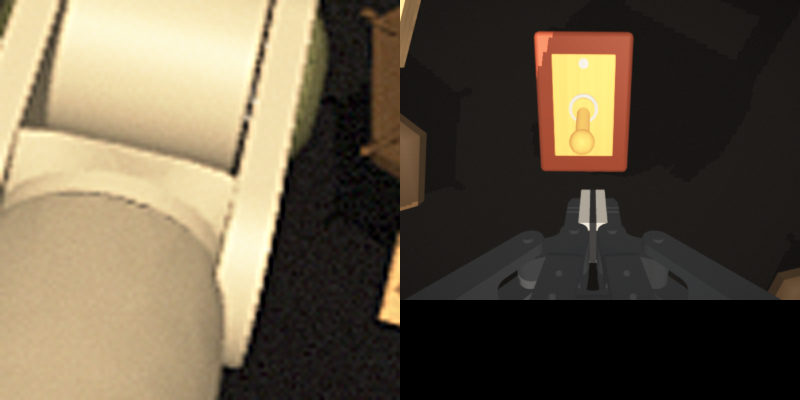

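The wrist view confirms ON: the lever leans towards the gripper, away from the robot. It lies about 6 mm to one side of the finger line. I'll shift across and push it over.

Emit:
arm_command --rows "1 0 -6 0 0 0 0;1 12 0 0 0 0 0;1 12 0 0 0 0 0;1 8 0 0 0 0 0;1 5 0 0 0 0 0"

```text
time_s: 2.87
position: [0.4557, -0.0079, 0.0835]
tool_rot: [[-0.983, -0.184, 0.002], [-0.184, 0.983, -0.001], [-0.002, -0.001, -1.0]]
ft_force: [0.3, -0.0, -0.2]
grip_width: 0.0001
```

Emit:
arm_command --rows "1 5 0 0 0 0 0;1 5 0 0 0 0 0;1 0 0 0 0 0 0"

```text
time_s: 3.12
position: [0.4455, -0.0094, 0.0825]
tool_rot: [[-0.983, -0.184, -0.0], [-0.184, 0.983, -0.0], [0.0, -0.0, -1.0]]
ft_force: [0.1, -0.0, -0.0]
grip_width: 0.0002
```

Emit:
arm_command --rows "1 -15 0 0 0 0 0;1 -15 0 0 0 0 0;1 -15 0 0 0 0 0;1 0 0 0 0 0 0"

```text
time_s: 3.45
position: [0.4928, -0.001, 0.0825]
tool_rot: [[-0.983, -0.185, 0.003], [-0.185, 0.983, -0.0], [-0.002, -0.001, -1.0]]
ft_force: [-0.5, -1.3, -0.3]
grip_width: -0.0
```

Run:
```python
from h import *
o=readout.observe();print(o['position'],o['ft_force'])
a=shot('wrist','w2.png');cv2.imwrite('pics/c3.png',cv2.resize(a[:300,150:450,::-1],(400,400)))
```

```text
[ 0.49276907 -0.00096965  0.08245701] [-0.5433932  -1.32067772 -0.31148683]
```

View pics/c3.png

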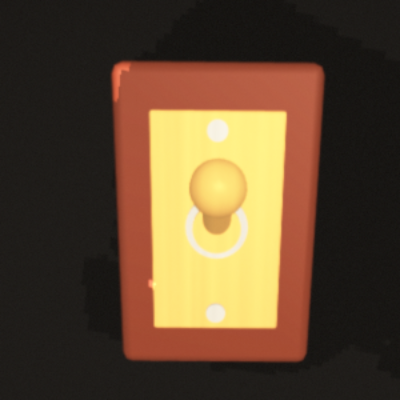

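The lever now leans away from the gripper, towards the robot, so the switch is OFF. Next I rise, open, and look at the cap from above.

Emit:
arm_command --rows "1 0 0 -35 0 0 0;1 0 0 -35 0 0 0;1 0 0 -35 0 0 0;1 0 0 -35 0 0 0;1 0 0 -35 0 0 0"

```text
time_s: 3.92
position: [0.4891, -0.0009, 0.2589]
tool_rot: [[-0.983, -0.184, -0.001], [-0.184, 0.983, 0.0], [0.001, 0.0, -1.0]]
ft_force: [0.4, -1.3, -0.8]
grip_width: -0.0
```

Emit:
arm_command --rows "0 0 0 -35 0 0 6.6;0 0 0 -35 0 0 6.6;0 0 0 0 0 0 6.6;0 0 0 0 0 0 6.6;0 0 0 0 0 0 6.6"

```text
time_s: 4.33
position: [0.4895, -0.0011, 0.3275]
tool_rot: [[-0.922, 0.386, 0.0], [0.386, 0.922, -0.0], [-0.0, -0.0, -1.0]]
ft_force: [-0.3, 0.3, 0.1]
grip_width: 0.0604
```

Emit:
arm_command --rows "0 0 0 0 0 0 0;0 0 0 0 0 0 0"

```text
time_s: 4.5
position: [0.4897, -0.0011, 0.327]
tool_rot: [[-0.926, 0.378, -0.001], [0.378, 0.926, 0.0], [0.001, -0.0, -1.0]]
ft_force: [0.4, 0.4, 0.5]
grip_width: 0.0831
```

Run:
```python
from h import *
o=readout.observe();print(o['position'],o['tool_rot'].round(3),o['q'].round(1))
m=eyes.camera_model('wrist');c,d=ray('wrist',320,240,m);R=o['tool_rot']
print(m['mtx'],'cam in tool',R.T@(c-o['position']),'axis',R.T@d)
print('axis at z=.2',plane('wrist',320,240,.2,m),'cap px',proj('wrist',np.array([.506,-.168,.204]),m))
# TCP which centres the cap
v=plane('wrist',320,200,.2,m)-o['position'];print('goto',np.array([.506,-.168])-v[:2], R.T@np.r_[np.array([.506,-.168])-v[:2]-o['position'][:2],0])
```

```text
[ 0.48972429 -0.00105477  0.32703437] [[-0.926  0.378 -0.001]
 [ 0.378  0.926  0.   ]
 [ 0.001 -0.    -1.   ]] [-14.   12.9  74.3  -0.   92.8 -81.8]
[[428.4252638    0.         308.21837917]
 [  0.         428.4252638  241.23033764]
 [  0.           0.           1.        ]] cam in tool [ 0.0784049  -0.00049662 -0.12479168] axis [-0.30718063  0.02720638  0.95126225]
axis at z=.2 [0.49485216 0.00407193 0.2       ] cap px [ 85.34026091 349.89768298]
goto [ 0.52427862 -0.18244393] [-1.00505061e-01 -1.54902415e-01 -5.38351795e-05]
```

Emit:
arm_command --rows "0 -20 -31 0 0 0 0;0 -20 -31 0 0 0 0;0 -20 -31 0 0 0 0;0 -20 -31 0 0 0 0;0 -20 -31 0 0 0 0"

```text
time_s: 4.92
position: [0.5234, -0.1841, 0.3271]
tool_rot: [[-0.926, 0.377, -0.0], [0.377, 0.926, 0.0], [0.001, 0.0, -1.0]]
ft_force: [0.4, 0.1, 1.0]
grip_width: 0.0858
```

Emit:
arm_command --rows "0 0 0 0 0 0 7;0 0 0 0 0 0 7;0 0 0 0 0 0 7;0 0 0 0 0 0 0;0 0 0 0 0 0 0"

```text
time_s: 5.33
position: [0.5235, -0.1824, 0.3271]
tool_rot: [[-0.731, 0.683, -0.001], [0.683, 0.731, 0.0], [0.001, -0.0, -1.0]]
ft_force: [-0.0, -0.4, -0.3]
grip_width: 0.0854
```

Run:
```python
from h import *
o=readout.observe();m=eyes.camera_model('wrist');a=shot('wrist','w3.png')
print(o['position'],o['q'].round(1))
for z in(.204,.168):print(proj('wrist',np.array([.506,-.168,z]),m))
np.save('m3.npy',m,allow_pickle=True)
h=cv2.cvtColor(a,cv2.COLOR_RGB2HSV);k=cv2.inRange(h,(18,110,110),(35,255,255));cv2.imwrite('pics/c4.png',np.hstack([cv2.resize(a[:,:,::-1],(400,300)),cv2.cvtColor(cv2.resize(k,(400,300)),cv2.COLOR_GRAY2BGR)]))
```

```text
[ 0.52352926 -0.18237743  0.32711238] [-31.4  19.9  64.4  -0.   95.7 -78.4]
[305.99213943 200.75870973]
[306.27408895 188.95544685]
```

View pics/c4.png

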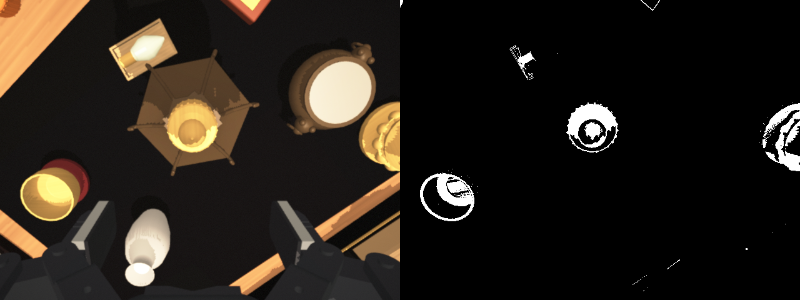

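The wrist view shows the cap at about (307,203), as predicted, with the bulb carton in front of this lantern. I'll fit the drum outline to refine its position.

Run:
```python
from h import *
a=cv2.imread('pics/w3.png');m=np.load('m3.npy',allow_pickle=True).item()
k=cv2.inRange(cv2.cvtColor(a,cv2.COLOR_BGR2HSV),(18,110,110),(35,255,255));k[:, :250]=0;k[:,370:]=0;k[:150]=0;k[260:]=0
k=cv2.morphologyEx(k,cv2.MORPH_CLOSE,np.ones((3,3)))
c=max(cv2.findContours(k,cv2.RETR_EXTERNAL,cv2.CHAIN_APPROX_NONE)[0],key=cv2.contourArea);c=cv2.convexHull(c)
e=cv2.fitEllipse(c);print(e)
P=np.array([plane('wrist',u,v,.204,m)[:2] for u,v in c[:,0]]);print(cv2.minEnclosingCircle(P.astype(np.float32)*1000),cv2.fitEllipse(P.astype(np.float32)*1000))
o=readout.observe();R=o['tool_rot']
p=np.r_[plane('wrist',*e[0],.204,m)[:2],.193];print(p,'tool move mm',R.T@(p-o['position'])*1000)
```

```text
((307.3515930175781, 203.8671875), (79.77588653564453, 82.83808898925781), 91.67875671386719)
((508.63946533203125, -169.48306274414062), 24.847719192504883) ((508.44000244140625, -169.1807403564453), (48.29068374633789, 49.081783294677734), 134.1587371826172)
[ 0.50791884 -0.1686954   0.193     ] tool move mm [ 20.68880874  -0.76633474 134.19868319]
```

Emit:
arm_command --rows "0 20 -1 0 0 0 0;0 0 0 30 0 0 0;0 0 0 30 0 0 0;0 0 0 30 0 0 0;0 0 0 25 0 0 0"

```text
time_s: 5.8
position: [0.5079, -0.1688, 0.2106]
tool_rot: [[-0.73, 0.683, -0.001], [0.683, 0.73, 0.001], [0.001, -0.0, -1.0]]
ft_force: [0.6, -0.3, 0.7]
grip_width: 0.0853
```

Emit:
arm_command --rows "0 0 0 10 0 0 0;0 0 0 8 0 0 0;0 0 0 0 0 0 0"

```text
time_s: 6.05
position: [0.5081, -0.1691, 0.1931]
tool_rot: [[-0.729, 0.685, -0.002], [0.685, 0.729, 0.001], [0.002, -0.001, -1.0]]
ft_force: [-0.4, 0.4, -0.5]
grip_width: 0.0852
```

Emit:
arm_command --rows "1 0 0 0 0 0 0;1 0 0 0 0 0 0;1 0 0 0 0 0 0;1 0 0 0 0 0 0;1 0 0 0 0 0 0" --squeeze 40

```text
time_s: 6.47
position: [0.5089, -0.1696, 0.1955]
tool_rot: [[-0.727, 0.687, 0.002], [0.687, 0.727, -0.001], [-0.002, 0.001, -1.0]]
ft_force: [-0.8, 0.4, 6.5]
grip_width: 0.047
```

Emit:
arm_command --rows "1 0 0 0 0 0 0;1 0 0 0 0 0 0;1 0 0 0 0 0 0"

```text
time_s: 6.72
position: [0.5089, -0.1696, 0.1955]
tool_rot: [[-0.727, 0.687, 0.002], [0.687, 0.727, -0.001], [-0.002, 0.001, -1.0]]
ft_force: [-1.0, 1.1, 5.8]
grip_width: 0.0465
```

Run:
```python
from h import *
o=readout.observe();print(o['position'],o['ft_force'],o['wrist_torque'],o['q'].round(1),o['grip_width'])
```

```text
[ 0.5088656  -0.16955604  0.19549978] [-1.04306306  1.09568817  5.84852074] [0.12832899 0.19959256 0.02532573] [-31.1  23.   81.7   0.   75.2 -77.7] 0.04654431975428306
```

Grip is on the drum (46.5 mm wide). I'll relieve the small downward push, then try counter-clockwise (tool rz negative).

Emit:
arm_command --rows "1 0 0 -2 0 0 0;1 0 0 0 0 0 -4;1 0 0 0 0 0 -4;1 0 0 0 0 0 0;1 0 0 0 0 0 0"

```text
time_s: 7.13
position: [0.5088, -0.1694, 0.1966]
tool_rot: [[-0.814, 0.581, 0.001], [0.581, 0.814, -0.0], [-0.001, 0.0, -1.0]]
ft_force: [2.2, 0.7, 1.4]
grip_width: 0.0467
```

Run:
```python
from h import *
o=readout.observe();R=o['tool_rot'];print(o['position'],o['ft_force'],o['wrist_torque'],o['q'].round(1),o['grip_width'],np.degrees(np.arctan2(R[1,0],R[0,0])))
```

```text
[ 0.5087942  -0.16940263  0.19657833] [2.16248562 0.68073918 1.4008006 ] [ 0.06412294 -0.38828353 -0.28859318] [-31.1  22.9  81.6   0.   75.4 -85.6] 0.04672346142715415 144.49881422704246
```

Emit:
arm_command --rows "1 0 0 0 0 0 -4;1 0 0 0 0 0 0"

```text
time_s: 7.3
position: [0.5095, -0.1698, 0.1967]
tool_rot: [[-0.854, 0.521, 0.003], [0.521, 0.854, -0.001], [-0.003, 0.001, -1.0]]
ft_force: [4.6, -0.7, -1.0]
grip_width: 0.0466
```

Run:
```python
from h import *
o=readout.observe();R=o['tool_rot'];print(o['position'],o['ft_force'],o['wrist_torque'],o['q'].round(1),o['grip_width'],np.degrees(np.arctan2(R[1,0],R[0,0])))
```

```text
[ 0.5095055  -0.16977843  0.19667087] [ 4.63609908 -0.71138062 -1.00066884] [-0.11020142 -0.92397712 -0.7578632 ] [-31.1  22.9  81.5   0.1  75.3 -89.7] 0.046577107286867134 148.6095706351942
```

Resistance rises (−0.29 to −0.76 N m), which looks like the tight stop. I'll go the other way and compare.

Emit:
arm_command --rows "1 0 0 0 0 0 5;1 0 0 0 0 0 5;1 0 0 0 0 0 5;1 0 0 0 0 0 5;1 0 0 0 0 0 0"

```text
time_s: 7.72
position: [0.5083, -0.1693, 0.196]
tool_rot: [[-0.621, 0.784, -0.001], [0.784, 0.621, 0.0], [0.001, -0.001, -1.0]]
ft_force: [1.5, -0.3, -0.3]
grip_width: 0.0467
```

```bash
cat > st.py <<'E'
from h import *
o=readout.observe();R=o['tool_rot'];print(o['position'],o['ft_force'].round(2),o['wrist_torque'].round(2),o['q'].round(1),o['grip_width'],np.degrees(np.arctan2(R[1,0],R[0,0])))
E
python3 st.py
```

```text
[ 0.50825336 -0.16934211  0.19604967] [ 1.47 -0.29 -0.27] [ 0.02 -0.01 -0.03] [-31.1  23.   81.7  -0.   75.5 -69.4] 0.04666454013049235 128.35774737672747
```

Emit:
arm_command --rows "1 0 0 0 0 0 5;1 0 0 0 0 0 5;1 0 0 0 0 0 0"

```text
time_s: 7.97
position: [0.5083, -0.1694, 0.1962]
tool_rot: [[-0.478, 0.879, -0.001], [0.879, 0.478, 0.0], [0.0, -0.0, -1.0]]
ft_force: [0.0, -0.3, -0.8]
grip_width: 0.0467
```

```bash
python3 st.py
```

```text
[ 0.50834615 -0.16937079  0.19616321] [ 0.   -0.33 -0.77] [-0.01 -0.03 -0.02] [-31.1  22.9  81.6  -0.   75.4 -59.6] 0.04669336175462923 118.5328486098323
```

Clockwise turns freely (≈0 N m), so the thread is left-handed. The cap is about 25° loose, and I'll turn about 34° more.

Emit:
arm_command --rows "1 0 0 0 0 0 6.8;1 0 0 0 0 0 6.8;1 0 0 0 0 0 6.8;1 0 0 0 0 0 6.8;1 0 0 0 0 0 6.8"

```text
time_s: 8.38
position: [0.5084, -0.1693, 0.1962]
tool_rot: [[0.095, 0.995, -0.001], [0.995, -0.095, 0.0], [0.0, -0.001, -1.0]]
ft_force: [-0.4, 0.4, -1.4]
grip_width: 0.0469
```

Emit:
arm_command --rows "1 0 0 0 0 0 0;1 0 0 0 0 0 0"

```text
time_s: 8.55
position: [0.5084, -0.1694, 0.1962]
tool_rot: [[0.088, 0.996, -0.0], [0.996, -0.088, 0.0], [0.0, -0.0, -1.0]]
ft_force: [-0.4, -0.1, -0.8]
grip_width: 0.0469
```

```bash
python3 st.py
```

```text
[ 0.50843243 -0.1694001   0.19623518] [-0.37 -0.14 -0.83] [ 0.03 -0.01  0.01] [-31.1  22.9  81.6  -0.   75.4 -26.1] 0.046881177255246174 84.96331586238438
```

Emit:
arm_command --rows "1 0 0 -3 0 0 0;1 0 0 -3 0 0 0;1 0 0 0 0 0 0" --squeeze 45

```text
time_s: 8.8
position: [0.5088, -0.1695, 0.2031]
tool_rot: [[0.092, 0.996, 0.001], [0.996, -0.092, -0.001], [-0.001, 0.001, -1.0]]
ft_force: [-0.3, -0.4, -1.2]
grip_width: 0.0466
```

```bash
python3 st.py
```

```text
[ 0.5087698  -0.16953567  0.2031159 ] [-0.29 -0.45 -1.19] [ 0.    0.06 -0.03] [-31.1  22.6  81.   -0.   76.3 -25.8] 0.0466117456262704 84.74670550714822
```

It lifts free, with only the cap's weight on the wrist. I'll raise it about 100 mm and check.

Emit:
arm_command --rows "1 0 0 -8 0 0 0;1 0 0 -12 0 0 0;1 0 0 -20 0 0 0;1 0 0 -20 0 0 0;1 0 0 -20 0 0 0"

```text
time_s: 9.22
position: [0.5084, -0.1693, 0.2838]
tool_rot: [[0.093, 0.996, 0.0], [0.996, -0.093, -0.0], [-0.0, 0.0, -1.0]]
ft_force: [0.7, 0.3, -1.9]
grip_width: 0.0467
```

Emit:
arm_command --rows "1 0 0 -15 0 0 0;1 0 0 -8 0 0 0;1 0 0 0 0 0 0;1 0 0 0 0 0 0;1 0 0 0 0 0 0"

```text
time_s: 9.63
position: [0.5082, -0.1692, 0.3042]
tool_rot: [[0.094, 0.996, -0.002], [0.996, -0.094, 0.001], [0.001, -0.002, -1.0]]
ft_force: [-0.1, 0.1, -1.4]
grip_width: 0.0466
```

```bash
python3 st.py
python3 - <<'E'
from h import *
a=shot('scene','s9.png')[:,:,::-1];t=shot('top','t9.png')[:,:,::-1]
o=np.zeros((450,800,3),np.uint8);o[:300,:400]=cv2.resize(a,(400,300));o[:300,400:]=cv2.resize(t,(400,300))
x=cv2.resize(a[100:300,180:380],(450,450),interpolation=cv2.INTER_CUBIC)
o=np.hstack([o[:,400:],np.zeros((450,0,3),np.uint8),x[:, :400]]);cv2.imwrite('pics/c9.png',o)
E
```

```text
[ 0.50823291 -0.16923131  0.30423664] [-0.11  0.15 -1.36] [ 0.01 -0.03  0.02] [-31.1  18.5  70.2  -0.   91.4 -25.7] 0.046610268904620784 84.63228833112716
```

View pics/c9.png

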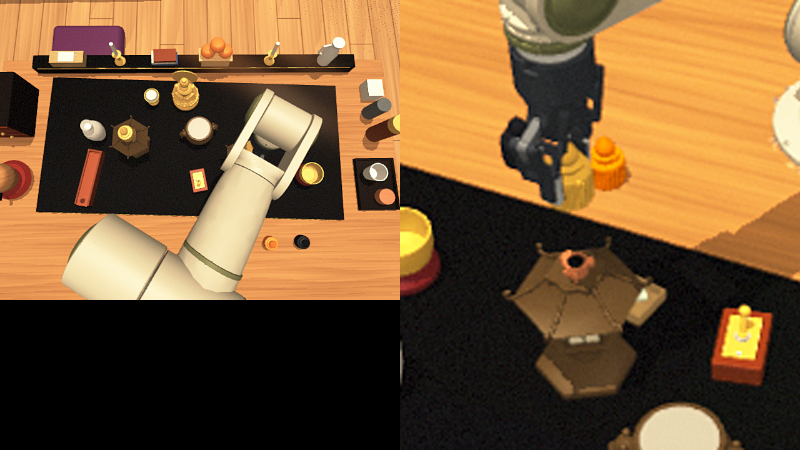

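The cap is held upright about 108 mm up and the neck is bare. The toggle ball is at scene pixel (333,238), against (332,237) predicted for OFF. Everything else looks undisturbed, so I'm handing in.

```bash
python3 -c "
from rig import env; print(env.close_job())"
```

```text
the job is handed in; nothing more can be done
None
```

The cap is off the right-hand lantern, the one with the spare bulb in front of it. The gripper is holding it upright about 108 mm above its seat, and I handed the job in at about 9.8 s on the robot's clock.

- **Switch:** it was ON, so I pushed the toggle to OFF before touching the cap. The wrist view then, and the scene view at the end (ball at pixel 333,238 against 332,237 predicted), both show OFF.
- **Thread:** left-handed. Counter-clockwise met rising resistance (0.3, then 0.76 N m), and the pads may have slipped a few degrees on the drum there. Clockwise turned freely, and I took it about 64° back from that point.
- **Grip:** the cap lifted with only its own weight on the wrist, about 1.4 N, and the finger opening stayed at 46.6 mm. That is slightly under the nominal 48 mm, which I put down to the fluting.
- **Other things:** the other lantern's cap and the loose things in view look undisturbed in the last top and scene pictures. The arm hides part of the top view, and I checked this by eye only.

No check failed. The only unexpected reading was about 6 N upward on the tool as the jaws closed on the cap. I relieved it by raising the tool 2 mm.

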